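Nip up the glue clamp on the repaired box door

TASK

The storage box's repaired little teak door is lying in the sloped glue clamp, but the clamp is still open. Turn the black hand knob clockwise until the orange pad is down on the door and the turning suddenly gets stiff, then give it one eighth of a turn more and no further, so that the joint is held firmly without bruising the wood, and let go. Do not shift the door, and leave the mug, the stapler and the highlighter where they are.

Things in the scene. Friction and masses are not known exactly. Their poses are not given: they have to be found in the camera images.
- clamp: Sloped glue clamp: blue-grey iron frame on a wooden base 210 x 190 x 12 mm, fixed to the desk. Origin on the desk, 15 mm nearer its low edge than the base's middle; x runs from the bed's low edge to its high edge (away from the robot at yaw 0), z up. The flat bed slopes down towards -x, 0.60 rad from level. The screw stands square to the bed, so it leans as much from vertical, its top towards -x
- bed (a point): Middle of the bed's face, where the screw axis meets it, under the door; 70 mm above the desk. Axes as clamp
- bridge_top (a point): Where the screw axis leaves the upper face of the clamp's bridge arm, 62 mm from the bed along the axis. The arm is 36 mm wide, 20 mm thick, and comes over the door from a post at the bed's high edge; its upper face is parallel to the bed. Axes as clamp
- spindle: The screw, with the knob on top and a round orange pad (44 mm across) at its foot. Origin on the screw axis at the knob's underside, at the start 94 mm from the bed and 32 mm above the bridge; z points up along the axis, out of the knob's top. It moves down its axis 3.0 mm per rad of tightening. The pad's length was set by hand: it meets the door after 0.8 to 3.9 rad of turning; only feel tells
- knob_grip (a point): Centre of the round black ribbed knob, 50 mm in diameter, 30 mm tall, on the screw axis; grip it at any angle. z points out of its top along the axis, x to the white mark. Clockwise seen from above its top tightens. Turning takes 0.03 to 0.05 N m while free, 0.12 to 0.2 N m within 0.15 rad of the pad meeting the door, 0.25 to 0.35 N m an eighth of a turn on
- knob_axle (a point): The screw's upper end inside the knob, level with the knob's centre. The knob's rubber sleeve twists up to 0.1 rad on it under load and springs back when let go; the screw itself stays. The pad is sprung: on meeting the door its force jumps to about 15 N, then grows about 17 N per rad, to about 30 N an eighth of a turn on. Under 21 N the joint is loose, over 39 N the wood is bruised
- door: The repaired teak door, 120 (up the slope) x 140 x 12 mm, 0.16 kg, loose, lying flat on the bed between a low ledge and two side guides; origin at the centre of its underside, z square to the bed
- mug: Grey ceramic mug, 76 mm across, 90 mm tall, standing; origin at the centre of its underside. Leave alone
- stapler: Steel stapler 130 x 34 mm, 46 mm tall, long along its x; origin at the centre of its underside. Leave alone
- highlighter: Orange plastic highlighter 115 x 23 mm, 14 mm thick, lying flat, long along its x; origin near the middle of its underside. Leave alone
There are look-alikes about, which are no part of the job. There is more than one size of the door; the job needs the largest.

How it is judged (in metres and radians):
On the way:
1. the pad bears on the door (clamping force over 10 N) (contact force between spindle and door above 10 N), for 0.1 s.
At the end, for the whole second after the job is handed in: The pad clamps the door with 21 to 39 N (an eighth of a turn past first stiffness gives about 30 N), the door lies at rest within 6 mm of where it was, the robot has let go (contact force between spindle and door between 21 and 39 N and distance of door from where it was at the start of the episode below 0.006 m and linear speed of door below 0.01 m/s); the robot touches nothing.
It fails at once if the clamp is over-tightened (more than 46 N on the door) (contact force between spindle and door above 46 N).
It fails at once if the mug, stapler or highlighter is shifted by more than 15 mm (distance of any of mug, stapler, highlighter from where it was at the start of the episode above 0.015 m).
It also fails if it takes over 72 s, if anything falls off the work surface, if the arm or the gripper's body presses on something with over 40 N, if the wrist force passes 120 N, or if a joint passes its speed limit or range.

ROBOT

A 6-joint arm with a two-finger parallel gripper is mounted at the origin on the work surface. World frame = base frame: x ahead of the robot, y to its left, z up, the work surface at z = 0. Lengths are in mm, angles in rad, forces in N, time in s.
With the tool pointing down it reaches from about 350 to 775 mm from the base axis. Payload 7.3 kg.
Tool frame: the origin (TCP) lies at the very end of the fingers, on their centre line; the grasp point (between the pads) lies 19 mm behind it (bot.tcp_to_grasp is the distance from the TCP to the grasp point, in mm); z points along the fingers, y is the direction in which the jaws open and shut (so a half turn about z gives the same grasp; the last joint's range is limited). The gripper opens to 92 mm and grips with 3 to 60 N. Pads are 19 mm wide; open, the fingers measure 130 mm over their backs; the gripper's body (75 mm by 190 mm) begins 47 mm behind the grasp point.
Start: joints at [-0.146, 0.342, 1.524, -0, 1.275, -0.146], TCP at [525.019, 0.019, 226.741] pointing down, gripper open.
Joint ranges: [-2.53, 2.53], [-0.77, 2.02], [0.04, 2.7], [-1, 4.14], [0.28, 2.66], [-3.11, 3.11]. Speed limits (rad/s): [2.57, 2.57, 3.14, 3.14, 3.14, 3.14].

INTERFACE

Orientations are given as [roll, pitch, yaw] about the fixed x, y, z axes, in that order (R = Rz(yaw) Ry(pitch) Rx(roll)).
In Python, from plant import bot gives the robot as it stands. The module is installed in compiled form; this text tells all that it offers.
- The arm moves only by the tool carry_out, never from a script. Its argument "motion" is a list of rows, each a list of 5 numbers: the closure, from 0 (fully open) to 1 (shut), then the shift along the tool's x, y, z in mm, then the turn about the tool's z in degrees. In form: [[claw, dx, dy, dz, spin], ...]. A call has 1 to 10 rows; each row is the pose to reach, as a shift and turn from the pose measured when the call began, along the tool's axes at that moment; what a row does not reach only later rows make up. A row lasts 1/8 s, in which the tool goes at most 62.5 mm and 10.7 degrees, less where a joint would pass 70% of its speed; a pose out of reach is approached as far as the arm can. A call with a gripper value outside its range is refused whole. The fingers move at their own pace and stop on an object; the grip force is fixed at half the most. Time passes only in rows, so rows that repeat a pose let the fingers close. It gives the time, the measured TCP pose, the force and the opening at its end, in the units of the state.
- bot.get_obs(): the state, without advancing time (a new reading comes with each control period).
- bot.capture(name): name is "scene" or "side" or "wrist"; returns a dict with "color" (420x560x3 uint8, red, green, blue), "depth" (420x560 float32, mm along the optical axis (not along the pixel's ray), 0 where there is no reading), "K" (3x3 intrinsics, pixels), "k1" (the pictures are not rectified: a ray, as slopes to the right and down, at radius r is drawn at 1 + k1 r^2 times it, then the intrinsics apply), "camera_from_world" (4x4, takes a point from world to camera coordinates). Camera axes: x right, y down, z forward; pixel columns grow to the right and rows downward; lengths in mm; the calibration is good to about 2 mm. A picture is of the moment at which its call begins.
- bot.close_job(): hands the job in, once; it reports no verdict.
The state is a dict: "time": time; "joint_positions": joint angles; "dq": joint speeds; "tau": joint torques, N m; "tool_pos": TCP position; "tcp_rot": TCP orientation; "contact_force": force on the tool from outside, world axes, zero at the start; "moment": the same for the moment, N m; "grip_width": finger opening in mm.
Only numpy, scipy, OpenCV 4.12 (cv2) and the standard library are available. Lean on these libraries where they do the work, as an engineer would, in place of code of your own. Each camera call takes 0.05 s, during which the arm holds its last target.

## Working session

There is one attempt and no reset: what is moved stays moved. The work goes in short steps, Python scripts to look and compute and a tool call to move; the robot and the scene stay as the last step left them, time stands still between calls to the robot, and variables do not carry over. Pictures are saved under pics/ and viewed, and the job is handed in when it is done.

Besides the shell and the picture viewer there is one more tool, called after "Request:" as name(argument=value, ...), one argument or row to a line, values as JSON. carry_out: Moves the arm, as the interface text tells. Its arguments: {"type":"object","properties":{"motion":{"type":"array","items":{"type":"array","items":{"type":"number"}}}},"required":["motion"]}

```bash
mkdir -p pics; cat > h.py <<'E'
import numpy as np, cv2
from plant import bot
def snap(n,f):
    c=bot.capture(n); cv2.imwrite(f'pics/{f}.png',cv2.cvtColor(c['color'],cv2.COLOR_RGB2BGR)); np.savez(f'pics/{f}.npz',**c); return c
def pt(c,u,v,d=None):
    K=c['K'];k1=float(c['k1']);D=np.array([k1,0,0,0.])
    xy=cv2.undistortPoints(np.array([[[u,v]]],float),K,D).ravel()
    if d is None: d=c['depth'][int(v),int(u)]
    p=np.array([xy[0]*d,xy[1]*d,d,1]); return (np.linalg.inv(c['camera_from_world'])@p)[:3]
def cloud(c):
    K=c['K'];h,w=c['depth'].shape;uu,vv=np.meshgrid(np.arange(w),np.arange(h))
    xy=cv2.undistortPoints(np.stack([uu,vv],-1).reshape(-1,1,2).astype(float),K,np.array([float(c['k1']),0,0,0.])).reshape(h,w,2)
    d=c['depth']; P=np.stack([xy[...,0]*d,xy[...,1]*d,d,np.ones_like(d)],-1)
    return (P@np.linalg.inv(c['camera_from_world']).T)[...,:3]
E
python3 - <<'E'
from h import *
for n in ['scene','side','wrist']:
    c=snap(n,n+'0'); print(n,c['K'].tolist(),c['k1'],np.linalg.inv(c['camera_from_world']).round(2).tolist(),(c['depth']>0).mean())
print(bot.get_obs())
E
```

```text
scene [[457.911148770242, 0.0, 278.8260975055129], [0.0, 457.911148770242, 206.90182297274296], [0.0, 0.0, 1.0]] -0.11681177090449221 [[-0.04, 0.82, -0.58, 1088.83], [1.0, 0.03, -0.03, 40.0], [-0.01, -0.58, -0.82, 888.12], [0.0, 0.0, 0.0, 1.0]] 0.9959481292517007
side [[508.4429979365696, 0.0, 288.0103470114613], [0.0, 508.4429979365696, 204.2192001533714], [0.0, 0.0, 1.0]] -0.06756112455427227 [[0.88, -0.27, 0.4, 186.26], [-0.48, -0.48, 0.73, -721.49], [-0.01, -0.83, -0.55, 655.19], [0.0, 0.0, 0.0, 1.0]] 0.9958333333333333
wrist [[337.8683091682041, 0.0, 274.07542035531736], [0.0, 337.8683091682041, 215.26053137008984], [0.0, 0.0, 1.0]] -0.05013163478317503 [[1.0, 0.0, -0.0, 524.81], [0.0, -0.97, -0.25, 65.22], [-0.0, 0.25, -0.97, 383.72], [0.0, 0.0, 0.0, 1.0]] 0.9872619047619048
{'time': 0.15, 'joint_positions': array([-1.45964450e-01,  3.42560589e-01,  1.52476872e+00,  1.53574674e-05,
        1.27539796e+00, -1.45994734e-01]), 'dq': array([ 0.00149607, -0.0021249 , -0.00420425,  0.00136961, -0.00256832,
       -0.00178567]), 'tau': array([ 7.52666965e-04, -4.31470585e+01, -2.44352603e+01,  7.18239485e-02,
        5.38185902e-02, -1.32920518e-04]), 'tool_pos': array([5.24709140e+02, 8.84051220e-02, 2.26215776e+02]), 'tcp_rot': array([-3.14047225e+00, -1.79590190e-04,  1.57082203e+00]), 'contact_force': array([-0.44732891,  0.68698814, -0.6981078 ]), 'moment': array([0.00094224, 0.01660342, 0.02038001]), 'grip_width': 91.54969751802}
```

View pics/scene0.png

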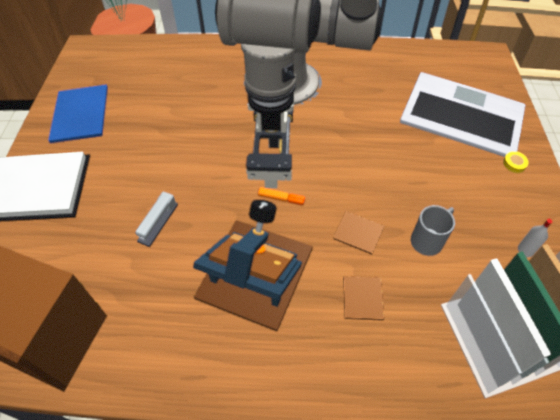

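View pics/side0.png

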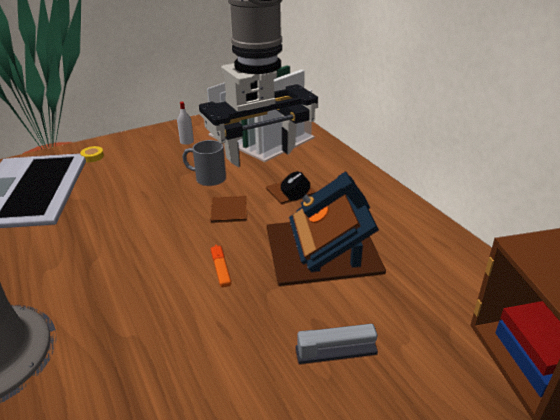

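View pics/wrist0.png

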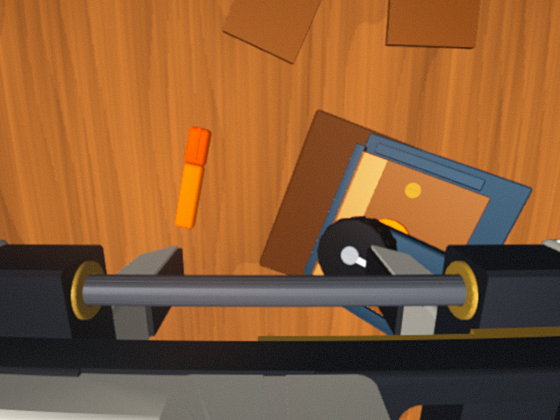

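Scene view: black knob at (262,211) on the clamp, whose base is centred near (255,272). The highlighter is at (281,195), the stapler at (156,218) and the mug at (432,230). Two smaller teak doors lie flat at (358,231) and (363,297). The only other dark or round items are the yellow tape at (516,161) and the gripper parts. I choose the knob above the orange pad on the sloped clamp. Next I'll take a close crop and measure it.

```bash
python3 - <<'E'
from h import *
ims=[]
for n,(u0,v0,u1,v1) in {'scene0':(180,170,330,340),'side0':(250,150,400,300),'wrist0':(250,100,550,360)}.items():
    c=dict(np.load(f'pics/{n}.npz')); P=cloud(c); img=c['color']
    im=cv2.imread(f'pics/{n}.png')[v0:v1,u0:u1]; ims.append(cv2.resize(im,(266,300) ,interpolation=cv2.INTER_CUBIC))
    # knob: dark pixels near
    m=(img.max(-1)<60)&(P[...,2]>100)&(P[...,2]<200)
    m[:v0]=0;m[v1:]=0;m[:,:u0]=0;m[:,u1:]=0
    nn,l,s,ce=cv2.connectedComponentsWithStats(m.astype(np.uint8))
    for i in range(1,nn):
        if s[i,4]>40:
            Q=P[l==i]; print(n,s[i],ce[i].round(),np.median(Q,0).round(1),Q.min(0).round(),Q.max(0).round())
cv2.imwrite('pics/crop0.png',np.hstack(ims))
# base outline: points with z in 5..18 dark brown in scene
c=dict(np.load('pics/scene0.npz'));P=cloud(c)
m=(P[...,2]>7)&(P[...,2]<18);m[:215]=0;m[335:]=0;m[:,:185]=0;m[:,320:]=0
m=cv2.morphologyEx(m.astype(np.uint8),cv2.MORPH_OPEN,np.ones((3,3)))
pts=P[m>0][:,:2].astype(np.float32);print(len(pts),cv2.minAreaRect(pts),cv2.boxPoints(cv2.minAreaRect(pts)))
for n,uvs in {'scene0':[(243,223),(312,247),(278,326),(195,294)]}.items():
    for u,v in uvs: print(pt(c,u,v).round(1))
E
```

```text
scene0 [250 201  26  22 398] [262. 212.] [597.7 -16.4 173.9] [565. -40. 152.] [611.   7. 187.]
scene0 [243 252  12  36  97] [248. 270.] [700.2 -37.7 134.9] [667. -47. 107.] [723. -29. 167.]
side0 [281 172  29  29 568] [295. 187.] [576.6 -34.1 165.7] [555. -47. 133.] [607.   9. 185.]
side0 [304 173  75  61 972] [345. 203.] [666.7 -69.2 126.5] [ 591. -149.  100.] [741.  20. 171.]
wrist0 [ 318  217  127   58 2867] [355. 243.] [576.4  -8.  167.9] [555. -34. 111.] [657.   7. 183.]
3520 ((636.2428588867188, -37.20225524902344), (190.34112548828125, 212.48495483398438), 70.37885284423828) [[ 504.2113    -91.170456]
 [ 704.35803  -162.52275 ]
 [ 768.2744     16.765945]
 [ 568.1277     88.11824 ]]
[516.9 -71.4  13.2]
[571.7  86.5   7.5]
[759.2  18.5  12.2]
[ 696.  -157.5   10.9]
```

View pics/crop0.png

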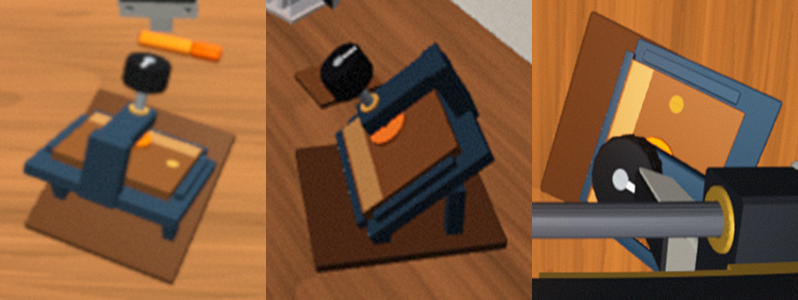

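```bash
python3 - <<'E'
from h import *
yaw=-0.3425
x=np.array([np.cos(yaw),np.sin(yaw),0]);y=np.array([-x[1],x[0],0]);z=np.array([0,0,1.])
a=-np.sin(.6)*x+np.cos(.6)*z; b=np.cos(.6)*x+np.sin(.6)*z
O=np.array([622.1,-32.2,0])
R=np.stack([b,y,a])  # bed coordinates
bed=O+70*z
for n,(u0,v0,u1,v1) in {'scene0':(248,199,278,226),'side0':(279,170,312,202),'wrist0':(310,210,376,280)}.items():
    c=dict(np.load(f'pics/{n}.npz'));P=cloud(c);Q=(P-bed)@R.T
    s=Q[v0:v1,u0:u1].reshape(-1,3); 
    k=(s[:,2]>85)&(s[:,2]<135); s=s[k]
    h=np.histogram(s[:,2],bins=np.arange(85,136,3)); print(n,len(s),h[0])
    t=s[(s[:,2]>np.median(s[s[:,2]>115,2])-3)]
    (cx,cy),r=cv2.minEnclosingCircle(t[:,:2].astype(np.float32)); print(' top',np.median(t,0).round(1),'circ',cx,cy,r, 'pct',np.percentile(t,[2,98],axis=0).round(1).tolist())
    # bed-level checks: door top plane normal
E
```

```text
scene0 541 [ 30  38  42  34  40  40  43  36  44 194   0   0   0   0   0   0]
  return _methods._mean(a, axis=axis, dtype=dtype,
  ret = ret.dtype.type(ret / rcount)
  ret = um.true_divide(
Traceback (most recent call last):
IndexError: index -1 is out of bounds for axis 0 with size 0
```

```bash
cat >> h.py <<'E'
yaw=-0.3425
x=np.array([np.cos(yaw),np.sin(yaw),0]);y=np.array([-x[1],x[0],0]);z=np.array([0,0,1.])
a=-np.sin(.6)*x+np.cos(.6)*z; b=np.cos(.6)*x+np.sin(.6)*z
O=np.array([622.1,-32.2,0]); R=np.stack([b,y,a]); bed=O+70*z
E
python3 - <<'E'
from h import *
for n,(u0,v0,u1,v1) in {'scene0':(248,199,278,226),'side0':(279,170,312,202),'wrist0':(310,210,376,280)}.items():
    c=dict(np.load(f'pics/{n}.npz'));P=cloud(c);Q=(P-bed)@R.T
    s=Q[v0:v1,u0:u1].reshape(-1,3); 
    s=s[(s[:,2]>80)&(s[:,2]<125)]
    t=s[s[:,2]>110] 
    if n=='wrist0': t=t[(abs(t[:,0])<60)]
    (cx,cy),r=cv2.minEnclosingCircle(t[:,:2].astype(np.float32)); print(n,len(t),' top',np.median(t,0).round(1),'circ',cx,cy,r, 'pct',np.percentile(t,[1,99],axis=0).round(1).tolist())
    m=s-t.mean(0) if 0 else t-t.mean(0); nrm=np.linalg.svd(m)[2][2]; print(' normal in bed frame',nrm.round(3))
    # door top / bridge top
    img=c['color']
    B=(Q[...,2]>20)&(Q[...,2]<75)&(abs(Q[...,0]-15)<90)&(abs(Q[...,1])<70)
    print(' hist z',np.histogram(Q[B][:,2],bins=np.arange(20,76,3))[0])
E
```

```text
scene0 223  top [ 21.8   1.4 113. ] circ 19.609437942504883 0.41203299164772034 25.534770965576172 pct [[-4.0, -22.9, 110.2], [43.1, 23.6, 114.7]]
 normal in bed frame [-0.019 -0.003 -1.   ]
 hist z [ 12   5   8   5  11  18  25  17  29  76 385  28  11   5  11   9   9   7]
side0 267  top [ 16.4  -2.9 111.4] circ 15.61960220336914 -0.9885215163230896 25.55157470703125 pct [[-6.0, -23.6, 110.1], [39.7, 22.0, 113.4]]
 normal in bed frame [-0.001  0.002  1.   ]
 hist z [ 20  15  22  27  74  66  74  74  84 350 246  19   4  11   8   7   6   0]
wrist0 2612  top [ 12.1   1.9 112.1] circ 13.868310928344727 -0.14855098724365234 24.527042388916016 pct [[-5.5, -20.3, 110.5], [28.3, 22.2, 114.0]]
 normal in bed frame [-0.012  0.009  1.   ]
 hist z [  0   0   0   0  29  37  36  31  45 616 363   0   0   0   0   0   0   0]
```

The three views agree on the knob's top centre to within ±2 mm, at bed coordinates (17.5, 0, 112). The plane normal matches the 0.6 rad lean. The moves offer no tilt command, so I'll check the obstacle heights and then test how the arm behaves at the edge of its reach.

```bash
python3 - <<'E'
from h import *
top=bed+17.5*b+112*a; cen=bed+17.5*b+97*a
print('top',top.round(1),'cen',cen.round(1),'a',a.round(3),'x',x.round(3),'y',y.round(3))
c=dict(np.load('pics/scene0.npz'));P=cloud(c).reshape(-1,3)
for x0 in range(400,1100,100):
    print(x0,[int(P[(P[:,0]>x0)&(P[:,0]<x0+100)&(P[:,1]>y0)&(P[:,1]<y0+100)][:,2].max(initial=-1)) for y0 in range(-600,600,100)])
E
```

```text
top [576.1 -15.8 172.3] cen [584.1 -18.7 159.9] a [-0.532  0.19   0.825] x [ 0.942 -0.336  0.   ] y [0.336 0.942 0.   ]
400 [31, 29, 5, 50, 5, 315, 316, 12, 11, 73, 5, 5]
500 [30, 9, 46, 50, 71, 579, 584, 12, 12, 94, 4, 122]
600 [189, 5, 5, 4, 119, 337, 336, 11, 13, 198, 199, 199]
700 [-1, 193, 192, 5, 108, 148, 122, 13, 12, 199, 199, 199]
800 [58, 194, 193, 5, 4, 5, 5, 4, 4, 149, 201, 141]
900 [3, 191, 192, 4, 4, 5, 5, 4, 4, 4, 4, 4]
1000 [-1, -1, -1, -1, -1, -1, 888, -1, -1, -1, -1, -1]
```

Request:
carry_out(
  motion=[
    [0, 0, 0, -62, 10],
    [0, 0, 0, -124, 20],
    [0, 0, 0, -124, 20],
  ],
)

```text
time: 0.52
tool_pos: [526.5, -0.1, 355.2]
tcp_rot: [3.133, -0.002, 1.22]
contact_force: [0.9, -0.1, -0.5]
grip_width: 91.8
```

```bash
python3 -c "
from h import *
o=bot.get_obs();print(o)"
```

```text
{'time': 0.525, 'joint_positions': array([-1.45900436e-01,  2.74974404e-01,  1.27022589e+00,  2.28742788e-05,
        1.58761731e+00,  2.04762321e-01]), 'dq': array([-0.0004253 ,  0.04759291,  0.12848062, -0.00230393, -0.05758469,
       -0.0637554 ]), 'tau': array([-1.88452184e-03, -4.36192203e+01, -2.85751033e+01,  8.80560838e-02,
        6.04691170e-01,  7.24469516e-01]), 'tool_pos': array([ 5.26475449e+02, -1.34927531e-01,  3.55244824e+02]), 'tcp_rot': array([ 3.13300556e+00, -1.80663699e-03,  1.22014181e+00]), 'contact_force': array([ 0.94475301, -0.10842211, -0.47131855]), 'moment': array([-0.06600151,  0.08929797, -0.01728373]), 'grip_width': 91.81787286471173}
```

Request:
carry_out(
  motion=[
    [0, -25, 50, 0, 0],
    [0, -50, 103, 0, 0],
    [0, -75, 155, 0, 0],
    [0, -98, 205, 0, 0],
    [0, -98, 205, 0, 0],
  ],
)

```text
time: 1.15
tool_pos: [687.0, -166.0, 349.9]
tcp_rot: [3.141, -0.001, 1.217]
contact_force: [0.7, 1.1, 0.1]
grip_width: 91.9
```

Request:
carry_out(
  motion=[
    [0, 0, 50, 0, 0],
    [0, 0, 100, 0, 0],
    [0, 0, 150, 0, 0],
    [0, 0, 150, 0, 0],
    [0, 0, 150, 0, 0],
  ],
)

```text
time: 1.78
tool_pos: [774.4, -203.4, 323.6]
tcp_rot: [3.091, -0.006, 1.218]
contact_force: [-0.5, -0.2, 1.8]
grip_width: 91.9
```

```bash
python3 -c "
from h import *
o=bot.get_obs();print(o)"
```

```text
{'time': 1.775, 'joint_positions': array([-3.54751092e-01,  1.00922155e+00,  3.99110024e-02,  6.65652412e-03,
        2.04178306e+00,  1.47740679e-03]), 'dq': array([ 0.00159979, -0.02378924, -0.02172149, -0.00016617,  0.00485401,
        0.00082991]), 'tau': array([-3.42215197e-01, -6.85972524e+01, -2.38059282e+01,  7.76890526e-02,
       -3.31090903e-01,  5.00902315e-04]), 'tool_pos': array([ 774.42397986, -203.3785741 ,  323.64274527]), 'tcp_rot': array([ 3.09091461, -0.00584598,  1.21788684]), 'contact_force': array([-0.5344151 , -0.16379224,  1.84547553]), 'moment': array([0.01711683, 0.08880467, 0.00030764]), 'grip_width': 91.86505168968763}
```

The push past the reach limit tilted the tool outward by 0.05 rad, along the clamp's slope direction. I'll push a bit further to tilt it more.

Request:
carry_out(
  motion=[
    [0, 0, 60, 0, 0],
    [0, 0, 120, 0, 0],
    [0, 0, 180, 0, 0],
    [0, 0, 240, 0, 0],
    [0, 0, 300, 0, 0],
    [0, 0, 300, 0, 0],
    [0, 0, 300, 0, 0],
  ],
)

```text
time: 2.65
tool_pos: [818.4, -234.9, 251.5]
tcp_rot: [3.042, -0.01, 1.218]
contact_force: [-0.2, 0.4, -0.1]
grip_width: 91.9
```

```bash
python3 -c "
from h import *
o=bot.get_obs();print(o)"
```

```text
{'time': 2.65, 'joint_positions': array([-0.37377529,  1.1023057 ,  0.03708752,  0.01225859,  1.90231255,
       -0.01605801]), 'dq': array([-0.00944889,  0.04226549, -0.00391677,  0.00133223, -0.05174984,
       -0.00847926]), 'tau': array([-4.14161492e-03, -7.56563616e+01, -2.58715510e+01,  1.17100782e-01,
       -3.78727242e-01,  1.85861718e-02]), 'tool_pos': array([ 818.350026  , -234.94087495,  251.4830621 ]), 'tcp_rot': array([ 3.04151211, -0.00953228,  1.21812577]), 'contact_force': array([-0.19838365,  0.43783421, -0.13245832]), 'moment': array([ 0.00939463,  0.12558211, -0.00843103]), 'grip_width': 91.91287557388956}
```

The tilt gain is small and joint 3 sits right at its limit, so I'll stop pushing. The jaws can straddle the knob along the clamp's y axis, because the screw axis then lies parallel to the pads. I'll ratchet it in short strokes and read the knob's turn from its white mark and the torque about the screw axis.

```bash
cat >> h.py <<'E'
from scipy.spatial.transform import Rotation as Ro
cen0=bed+17.5*b+97*a
def st():
    o=bot.get_obs(); T=Ro.from_euler('xyz',o['tcp_rot']).as_matrix(); return o,T
def rel(p):  # TCP target world -> shift in tool axes
    o,T=st(); return (T.T@(np.asarray(p)-o['tool_pos'])).round(1)
def rep():
    o,T=st(); ty=T[:,1]
    # angle of tool-y from clamp y, about tool z
    ang=np.degrees(np.arctan2(np.dot(np.cross(y,ty),T[:,2]),np.dot(y,ty)))
    print('t',o['time'],'q',o['joint_positions'].round(3),'tool z',T[:,2].round(3),'spin from clamp y',round(ang,1),'pos',o['tool_pos'].round(1),'w',round(o['grip_width'],1),'F',o['contact_force'].round(1),'M',o['moment'].round(3),'M.a',round(float(o['moment']@a),3))
    return o,T
E
python3 - <<'E'
from h import *
o,T=rep()
tcp=cen0+19*T[:,2]
print('goal',tcp, rel(tcp),'above', rel(tcp-T[:,2]*120),'axes',T.round(3).tolist())
E
```

```text
t 2.65 q [-0.374  1.102  0.037  0.012  1.902 -0.016] tool z [ 0.097 -0.026 -0.995] spin from clamp y 90.6 pos [ 818.4 -234.9  251.5] w 91.9 F [-0.2  0.4 -0.1] M [ 0.009  0.126 -0.008] M.a 0.012
goal [585.95908697 -19.1430692  141.03473051] [ 121.2 -302.3   81.8] above [ 121.2 -302.3  -38.2] axes [[0.345, 0.933, 0.097], [0.938, -0.345, -0.026], [0.01, 0.1, -0.995]]
```

Request:
carry_out(
  motion=[
    [0, 0, -30, -50, 0],
    [0, 20, -85, -60, 10],
    [0, 40, -140, -60, 20],
    [0, 65, -195, -60, 30],
    [0, 90, -250, -55, 40],
    [0, 121, -302, -40, 50],
    [0, 121, -302, -40, 58],
    [0, 121, -302, -40, 58],
    [0, 121, -302, -40, 58],
  ],
)

```text
time: 3.78
tool_pos: [575.4, -17.0, 263.0]
tcp_rot: [3.095, -0.091, 0.21]
contact_force: [-0.3, -0.1, -0.4]
grip_width: 91.7
```

```bash
python3 - <<'E'
from h import *
o,T=rep()
tcp=cen0+19*T[:,2]
print(rel(tcp))
snap('scene','s1');snap('side','d1');snap('wrist','w1')
I=[cv2.imread(f'pics/{n}.png') for n in('s1','d1','w1')]
cv2.imwrite('pics/m1.png',np.hstack([cv2.resize(I[0][120:320,150:380],(400,350)),cv2.resize(I[1][90:300,180:400],(400,350))]))
E
```

```text
t 3.775 q [-0.157  0.353  1.411 -0.011  1.276  1.209] tool z [ 0.099 -0.026 -0.995] spin from clamp y 148.5 pos [575.4 -17.  263. ] w 91.7 F [-0.3 -0.1 -0.4] M [-0.007  0.195 -0.031] M.a 0.015
[ -1.2  -1.4 122.4]
```

View pics/m1.png

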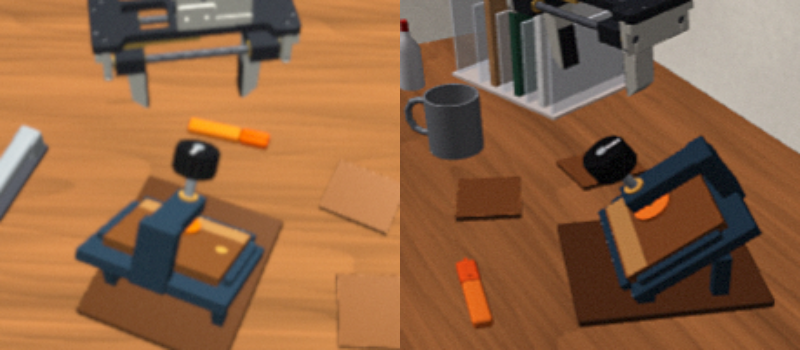

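View pics/w1.png

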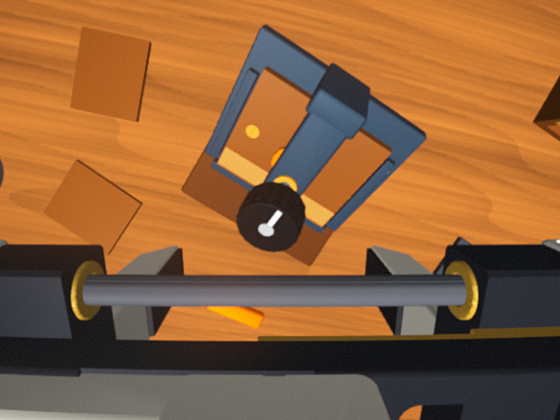

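```bash
cat >> h.py <<'E'
def mark(c,down=0.,show=False):
    """white mark's direction in knob top plane (deg, about a, from b toward y); centre = axis"""
    K=c['K'];M=np.linalg.inv(c['camera_from_world'])
    ctr=bed+17.5*b+(112-down)*a
    h,w=c['depth'].shape;uu,vv=np.meshgrid(np.arange(w),np.arange(h))
    xy=cv2.undistortPoints(np.stack([uu,vv],-1).reshape(-1,1,2).astype(float),K,np.array([float(c['k1']),0,0,0.])).reshape(h,w,2)
    D=np.concatenate([xy,np.ones((h,w,1))],-1)@M[:3,:3].T; Cc=M[:3,3]
    s=((ctr-Cc)@a)/(D@a); X=Cc+s[...,None]*D; q=(X-ctr)@R.T
    img=c['color'].astype(int); Pd=cloud(c)
    m=(np.hypot(q[...,0],q[...,1])<24)&(img.min(-1)>110)&(img.max(-1)-img.min(-1)<40)&(np.abs((Pd-ctr)@a)<6)
    if m.sum()<4: return m.sum()
    t=q[m][:,:2]; mu=t.mean(0); e=np.linalg.svd(t-mu)[2][0]
    return int(m.sum()),mu.round(1),'dirC',round(float(np.degrees(np.arctan2(mu[1],mu[0]))),1),'axis',round(float(np.degrees(np.arctan2(e[1],e[0]))),1),'pts',t[np.argmin(t@e)].round(1),t[np.argmax(t@e)].round(1)
E
python3 - <<'E'
from h import *
for n in('scene0','s1','side0','d1','wrist0','w1'): print(n,mark(dict(np.load(f'pics/{n}.npz'))))
E
```

```text
scene0 (32, array([ 2.6, -0.3]), 'dirC', -5.9, 'axis', 2.9, 'pts', array([-12.9,  -1. ]), array([19.9, -1.3]))
s1 (31, array([ 2.7, -0.3]), 'dirC', -6.5, 'axis', 3.1, 'pts', array([-12.9,  -1. ]), array([19.9, -1.3]))
side0 (29, array([4.2, 2.4]), 'dirC', 30.0, 'axis', -179.1, 'pts', array([19.9,  0.7]), array([-7.2,  1.5]))
d1 (30, array([4.2, 2.4]), 'dirC', 29.3, 'axis', -179.1, 'pts', array([19.9,  0.7]), array([-7.2,  1.5]))
wrist0 (331, array([ 0.9, -1.8]), 'dirC', -61.8, 'axis', -1.4, 'pts', array([-6.9, -2.5]), array([11. , -2.1]))
w1 (286, array([ 5. , -1.7]), 'dirC', -18.5, 'axis', 179.7, 'pts', array([22.2, -0.9]), array([-7.9, -2.6]))
```

Request:
carry_out(
  motion=[
    [0, 0, 0, 30, 0],
    [0, -1, -1, 60, 0],
    [0, -1, -1, 90, 0],
    [0, -1, -1, 110, 0],
    [0, -1, -1, 120, 0],
    [0, -1, -1, 120, 0],
  ],
)

```text
time: 4.68
tool_pos: [585.7, -20.0, 142.3]
tcp_rot: [3.096, -0.089, 0.208]
contact_force: [0.3, 0.2, 0.5]
grip_width: 92.2
```

```bash
python3 - <<'E'
from h import *
o,T=rep()
print(rel(cen0+19*T[:,2]))
I=[cv2.cvtColor(snap(n,f)['color'],cv2.COLOR_RGB2BGR) for n,f in(('scene','s2'),('side','d2'))]
cv2.imwrite('pics/m2.png',np.hstack([cv2.resize(I[0][120:320,150:380],(400,350)),cv2.resize(I[1][90:300,180:400],(400,350))]))
E
```

```text
t 4.675 q [-0.159  0.478  1.564 -0.012  1.     1.212] tool z [ 0.097 -0.026 -0.995] spin from clamp y 148.6 pos [585.7 -20.  142.3] w 92.2 F [0.3 0.2 0.5] M [ 0.041  0.166 -0.036] M.a -0.02
[ 0.3 -0.8  1.3]
```

View pics/m2.png

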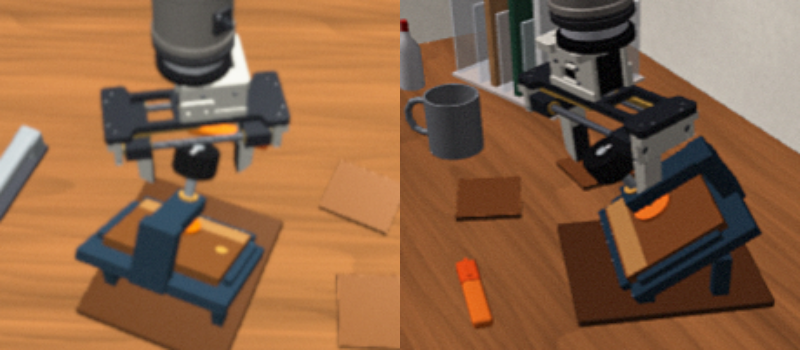

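Both fingers straddle the knob with clear space around it (scene crop (195,160), side crop (605,160)), and the mark points along +b at 0°. I'll close the jaws.

Request:
carry_out(
  motion=[
    [1, 0, 0, 0, 0],
    [1, 0, 0, 0, 0],
    [1, 0, 0, 0, 0],
    [1, 0, 0, 0, 0],
    [1, 0, 0, 0, 0],
  ],
)

```text
time: 5.4
tool_pos: [585.7, -18.5, 143.6]
tcp_rot: [3.098, -0.091, 0.208]
contact_force: [-1.7, 5.8, 1.8]
grip_width: 53.3
```

```bash
python3 - <<'E'
from h import *
rep()
for n in('scene','side'): print(n,mark(snap(n,n+'3')))
E
```

```text
t 5.4 q [-0.158  0.475  1.564 -0.01   1.002  1.212] tool z [ 0.098 -0.024 -0.995] spin from clamp y 148.6 pos [585.7 -18.5 143.6] w 53.3 F [-1.7  5.8  1.8] M [ 0.853  0.411 -0.008] M.a -0.382
scene (30, array([ 1.6, -0.1]), 'dirC', -5.2, 'axis', 5.1, 'pts', array([-12.9,  -1. ]), array([18.4,  0.2]))
side (18, array([-0.6,  2.3]), 'dirC', 104.3, 'axis', -179.5, 'pts', array([6.4, 1.1]), array([-6.6,  4.5]))
```

Request:
carry_out(
  motion=[
    [1, 0, 0, 0, 6],
    [1, 0, 0, 0, 12],
    [1, 0, 0, 0, 18],
    [1, 0, 0, 0, 24],
    [1, 0, 0, 0, 24],
  ],
)

```text
time: 6.12
tool_pos: [585.7, -18.5, 143.4]
tcp_rot: [3.139, -0.101, -0.212]
contact_force: [1.7, -0.1, -2.5]
grip_width: 50.3
```

```bash
python3 - <<'E'
from h import *
rep()
for n in('scene','side'): print(n,mark(snap(n,n+'4'),1))
rep()
E
```

```text
t 6.125 q [-0.158  0.476  1.564 -0.01   1.002  1.63 ] tool z [ 0.098 -0.024 -0.995] spin from clamp y 172.6 pos [585.7 -18.5 143.4] w 50.3 F [ 1.7 -0.1 -2.5] M [0.138 0.011 0.079] M.a -0.006
scene (32, array([ 3.7, -2.9]), 'dirC', -38.4, 'axis', -19.2, 'pts', array([-8.7,  4.9]), array([20.6, -4.9]))
side 0
t 6.225 q [-0.158  0.476  1.564 -0.01   1.002  1.629] tool z [ 0.098 -0.024 -0.995] spin from clamp y 172.5 pos [585.7 -18.5 143.4] w 50.3 F [ 0.2 -0.6 -2.2] M [ 0.164 -0.047  0.089] M.a -0.022
```

Request:
carry_out(
  motion=[
    [1, 0, 0, 0, 5],
    [1, 0, 0, 0, 10],
    [1, 0, 0, 0, 15],
    [1, 0, 0, 0, 20],
  ],
)

```text
time: 6.72
tool_pos: [586.2, -17.9, 143.4]
tcp_rot: [-3.108, -0.096, -0.562]
contact_force: [-0.1, 1.0, -1.9]
grip_width: 49.9
```

```bash
python3 - <<'E'
from h import *
rep()
print(mark(snap('scene','scene5'),1.5))
E
```

```text
t 6.725 q [-0.157  0.476  1.564 -0.009  1.     1.978] tool z [ 0.099 -0.023 -0.995] spin from clamp y -167.5 pos [586.2 -17.9 143.4] w 49.9 F [-0.1  1.  -1.9] M [ 1.349 -0.508  0.882] M.a -0.086
(13, array([ 7.7, -9.3]), 'dirC', -50.5, 'axis', 149.4, 'pts', array([ 14.7, -13.3]), array([ 0.9, -6.1]))
```

Request:
carry_out(
  motion=[
    [1, 0, 0, 0, 5],
    [1, 0, 0, 0, 10],
    [1, 0, 0, 0, 15],
    [1, 0, 0, 0, 20],
  ],
)

```text
time: 7.28
tool_pos: [586.4, -17.5, 143.9]
tcp_rot: [-3.076, -0.079, -0.914]
contact_force: [-1.1, 1.5, -0.2]
grip_width: 52.3
```

```bash
python3 - <<'E'
from h import *
rep()
print(mark(snap('scene','scene6'),2.5))
rep()
I=[cv2.cvtColor(snap(n,f)['color'],cv2.COLOR_RGB2BGR) for n,f in(('scene','s6'),('side','d6'))]
cv2.imwrite('pics/m6.png',np.hstack([cv2.resize(I[0][170:270,200:330],(400,350)),cv2.resize(I[1][140:250,240:360],(400,350))]))
E
```

```text
t 7.275 q [-0.157  0.475  1.564 -0.008  1.     2.33 ] tool z [ 0.1   -0.023 -0.995] spin from clamp y -147.3 pos [586.4 -17.5 143.9] w 52.3 F [-1.1  1.5 -0.2] M [ 1.229 -0.834  0.93 ] M.a -0.044
2
t 7.325 q [-0.157  0.475  1.563 -0.008  1.     2.333] tool z [ 0.1   -0.023 -0.995] spin from clamp y -147.1 pos [586.5 -17.5 143.9] w 52.0 F [-1.   1.2  0.8] M [ 1.089 -0.688  0.818] M.a -0.035
```

View pics/m6.png

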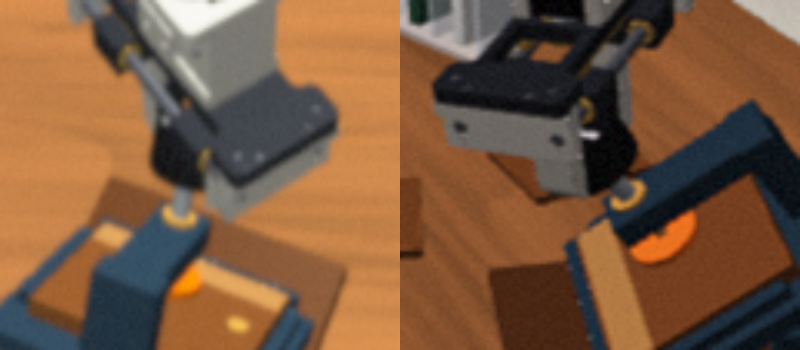

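```bash
cat >> h.py <<'E'
bed2=bed+17.5*b-12*a   # corrected bed point (x=21 mm)
def pad(c):
    P=cloud(c);Q=(P-bed2)@R.T;hsv=cv2.cvtColor(c['color'],cv2.COLOR_RGB2HSV)
    r=np.hypot(Q[...,0],Q[...,1])
    m=(hsv[...,0]>=4)&(hsv[...,0]<22)&(hsv[...,1]>200)&(hsv[...,2]>200)&(r<27)&(Q[...,2]>5)&(Q[...,2]<45)
    d=(r>28)&(r<45)&(abs(Q[...,2]-12)<5)&(hsv[...,0]<15)&(hsv[...,2]<190)
    return int(m.sum()),np.percentile(Q[m][:,2],[5,25,50,75,95]).round(1) if m.sum() else '', 'door',int(d.sum()),np.percentile(Q[d][:,2],[10,50,90]).round(1)
E
python3 - <<'E'
from h import *
for n in('scene0','side0','wrist0','s1','d1','w1','d2','side3','side4','d6','s6','scene4','scene3'): print(n,pad(dict(np.load(f'pics/{n}.npz'))))
E
```

```text
scene0 (38, array([28.4, 29.9, 30.8, 31.3, 32.6]), 'door', 168, array([11.8, 12.8, 13.9]))
side0 (106, array([28.1, 29.3, 30. , 30.8, 32.1]), 'door', 417, array([10.7, 12.1, 13.4]))
wrist0 (107, array([11.8, 28.9, 29.7, 30.2, 31.2]), 'door', 34, array([11.2, 12. , 12.9]))
s1 (38, array([28.6, 30.1, 31. , 31.6, 32.2]), 'door', 170, array([11.8, 12.8, 13.7]))
d1 (104, array([28.5, 29.4, 30.1, 30.7, 32.4]), 'door', 419, array([10.8, 12.1, 13.5]))
w1 (92, array([11.8, 29.1, 30.1, 30.5, 31.4]), 'door', 632, array([11.3, 12.2, 13. ]))
d2 (107, array([28.2, 29.1, 29.8, 30.7, 32.5]), 'door', 422, array([10.7, 12. , 13.5]))
side3 (107, array([28. , 29.2, 30. , 30.7, 32. ]), 'door', 423, array([10.7, 12.2, 13.5]))
side4 (117, array([27.3, 28.1, 28.9, 29.5, 30.7]), 'door', 411, array([10.7, 12.3, 13.6]))
d6 (129, array([25.6, 26.4, 27.2, 28.1, 29.1]), 'door', 425, array([10.6, 12. , 13.5]))
s6 (46, array([25.8, 27.6, 28.4, 28.8, 29.4]), 'door', 166, array([11.5, 12.7, 13.7]))
scene4 (41, array([28.1, 29.1, 30.1, 30.4, 30.9]), 'door', 164, array([12. , 12.9, 13.8]))
scene3 (38, array([29.1, 30.5, 31.1, 31.5, 32.4]), 'door', 165, array([11.9, 13. , 13.9]))
```

Request:
carry_out(
  motion=[
    [0.2, 0, 0, 0, 0],
    [0.2, 0, 0, 0, 0],
    [0.2, 0, 0, 0, -10],
    [0.2, 0, 0, 0, -20],
    [0.2, 0, 0, 0, -30],
    [0.2, 0, 0, 0, -40],
    [0.2, 0, 0, 0, -50],
    [0.2, 0, 0, 0, -60],
    [0.2, 0, 0, 0, -67],
    [0.2, 0, 0, 0, -67],
  ],
)

```text
time: 8.68
tool_pos: [586.5, -17.6, 143.8]
tcp_rot: [3.094, -0.091, 0.262]
contact_force: [0.5, 0.4, -0.4]
grip_width: 73.6
```

```bash
python3 - <<'E'
from h import *
o,T=rep()
print(rel(cen0-3.2*a+19*T[:,2]))
c=snap('scene','scene7');print(mark(c,2.8),pad(c)); c=snap('side','side7');print(mark(c,2.8),pad(c))
I=[cv2.imread(f'pics/{n}7.png') for n in('scene','side')]
cv2.imwrite('pics/m7.png',np.hstack([cv2.resize(I[0][170:270,200:330],(400,350)),cv2.resize(I[1][140:250,240:360],(400,350),interpolation=cv2.INTER_CUBIC)]))
E
```

```text
t 8.675 q [-0.157  0.475  1.563 -0.008  1.001  1.158] tool z [ 0.1   -0.023 -0.995] spin from clamp y 145.5 pos [586.5 -17.6 143.8] w 73.6 F [ 0.5  0.4 -0.4] M [ 0.057  0.087 -0.01 ] M.a -0.022
[0.2 2.1 5.6]
(34, array([-0.4, -5. ]), 'dirC', -94.6, 'axis', -45.1, 'pts', array([-11.5,   2.2]), array([ 11.7, -14.3])) (45, array([26.4, 27.4, 28.3, 28.6, 29.1]), 'door', 164, array([12. , 12.9, 14. ]))
(31, array([ 2.3, -3.3]), 'dirC', -55.6, 'axis', -53.8, 'pts', array([-3.3,  8.1]), array([ 12.1, -16.1])) (129, array([25. , 26.1, 27.3, 28.2, 29.3]), 'door', 417, array([10.5, 12.1, 13.4]))
```

View pics/m7.png

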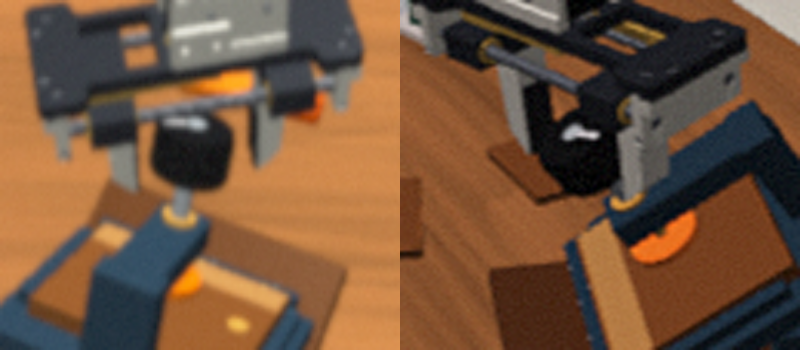

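Request:
carry_out(
  motion=[
    [0.2, 0, 2, 5, 0],
    [1, 0, 2, 5, 0],
    [1, 0, 2, 5, 0],
    [1, 0, 2, 5, 0],
    [1, 0, 2, 5, 6],
    [1, 0, 2, 5, 12],
    [1, 0, 2, 5, 18],
    [1, 0, 2, 5, 24],
    [1, 0, 2, 5, 30],
  ],
)

```text
time: 9.9
tool_pos: [587.1, -19.3, 138.7]
tcp_rot: [-3.137, -0.102, -0.269]
contact_force: [1.0, 5.3, -3.0]
grip_width: 49.9
```

```bash
cat >> h.py <<'E'
def chk(i,down):
    o,T=rep()
    r=-0.15*0+0
    for n in('scene','side'):
        c=snap(n,f'{n}{i}'); print(n,mark(c,down),pad(c))
    o2,T=rep()
E
python3 -c "
from h import *
chk(8,4)"
```

```text
t 9.9 q [-0.16   0.483  1.567 -0.008  0.99   1.683] tool z [ 0.099 -0.022 -0.995] spin from clamp y 175.8 pos [587.1 -19.3 138.7] w 49.9 F [ 1.   5.3 -3. ] M [ 0.857 -0.011  0.119] M.a -0.36
scene (4, array([-0.5,  0.7]), 'dirC', 129.4, 'axis', 46.0, 'pts', array([-3.3, -3. ]), array([3. , 3.6])) (50, array([24.3, 25.9, 26.9, 27.3, 28.1]), 'door', 160, array([12. , 12.8, 13.7]))
side 0 (135, array([24. , 25. , 25.7, 26.6, 28.1]), 'door', 429, array([10.7, 12.1, 13.4]))
t 10.0 q [-0.16   0.483  1.567 -0.007  0.99   1.681] tool z [ 0.099 -0.022 -0.995] spin from clamp y 175.7 pos [587.2 -19.3 138.6] w 49.5 F [ 0.4  2.1 -1.8] M [0.364 0.206 0.029] M.a -0.13
```

Request:
carry_out(
  motion=[
    [1, 0, 0, 0, 6],
    [1, 0, 0, 0, 12],
    [1, 0, 0, 0, 18],
    [1, 0, 0, 0, 24],
    [1, 0, 0, 0, 30],
    [1, 0, 0, 0, 36],
  ],
)

```text
time: 10.75
tool_pos: [588.0, -17.9, 139.4]
tcp_rot: [-3.075, -0.08, -0.897]
contact_force: [-2.6, 2.9, -0.4]
grip_width: 52.2
```

```bash
python3 -c "
from h import *
chk(9,5)"
```

```text
t 10.75 q [-0.158  0.482  1.566 -0.005  0.99   2.309] tool z [ 0.102 -0.02  -0.995] spin from clamp y -148.3 pos [588.  -17.9 139.4] w 52.2 F [-2.6  2.9 -0.4] M [ 1.335 -0.502  0.81 ] M.a -0.137
scene 0 (56, array([23.1, 24.6, 25.1, 25.7, 26.6]), 'door', 163, array([12. , 12.8, 14. ]))
side 0 (147, array([22.5, 23.6, 24.3, 25. , 26. ]), 'door', 414, array([10.6, 12. , 13.5]))
t 10.85 q [-0.159  0.482  1.566 -0.005  0.99   2.307] tool z [ 0.101 -0.021 -0.995] spin from clamp y -148.5 pos [587.9 -18.1 139.3] w 52.2 F [-1.   4.9  0.9] M [ 1.836 -0.676  0.858] M.a -0.397
```

Request:
carry_out(
  motion=[
    [0.2, 0, 0, 0, 0],
    [0.2, 0, 0, 0, 0],
    [0.2, 0, 0, 0, -10],
    [0.2, 0, 0, 0, -20],
    [0.2, 0, 0, 0, -30],
    [0.2, 0, 0, 0, -40],
    [0.2, 0, 0, 0, -50],
    [0.2, 0, 0, 0, -60],
    [0.2, 0, 0, 0, -66],
    [0.2, 0, 0, 0, -66],
  ],
)

```text
time: 12.1
tool_pos: [588.0, -18.5, 139.3]
tcp_rot: [3.095, -0.093, 0.261]
contact_force: [-0.7, -0.4, 0.6]
grip_width: 73.8
```

```bash
cat >> h.py <<'E'
def tau():
    o,T=st(); r=0.15*T[:,2]; M=o['moment']-np.array([.05,.09,-.01])-np.cross(r,o['contact_force']); return 'TAU',round(float(M@a),3)
E
python3 - <<'E'
from h import *
o,T=st()
chk(10,5.7); print(rel(cen0-6.5*a+19*T[:,2]))
I=[cv2.imread(f'pics/{n}10.png') for n in('scene','side')]
cv2.imwrite('pics/m10.png',np.hstack([cv2.resize(I[0][170:270,200:330],(400,350)),cv2.resize(I[1][140:250,240:360],(400,350),interpolation=cv2.INTER_CUBIC)]))
E
```

```text
t 12.1 q [-0.159  0.482  1.566 -0.006  0.99   1.156] tool z [ 0.102 -0.021 -0.995] spin from clamp y 145.6 pos [588.  -18.5 139.3] w 73.8 F [-0.7 -0.4  0.6] M [ 0.085  0.167 -0.027] M.a -0.036
scene (19, array([-3.7,  0.3]), 'dirC', 175.0, 'axis', 15.3, 'pts', array([-12.1,   0.4]), array([3.7, 4.2])) (56, array([22. , 24.6, 25.2, 25.9, 26.5]), 'door', 164, array([11.7, 12.8, 13.7]))
side (29, array([-4.4, -3.6]), 'dirC', -140.5, 'axis', -109.4, 'pts', array([1.4, 6.7]), array([ -8.4, -18.6])) (147, array([22.5, 23.5, 24.3, 25.1, 26.1]), 'door', 431, array([10.6, 12.1, 13.4]))
t 12.2 q [-0.159  0.482  1.566 -0.006  0.99   1.157] tool z [ 0.102 -0.021 -0.995] spin from clamp y 145.7 pos [588.  -18.4 139.3] w 73.9 F [ 0.6  0.1 -0.2] M [0.058 0.183 0.027] M.a 0.026
[0.7 2.  3.8]
```

View pics/m10.png

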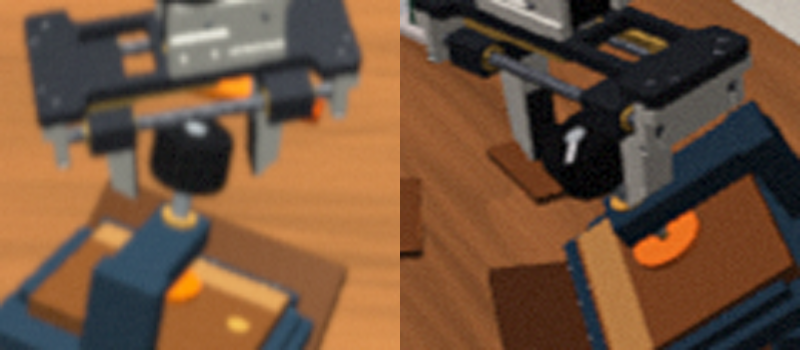

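Request:
carry_out(
  motion=[
    [0.2, 0, 2, 4, 0],
    [1, 0, 2, 4, 0],
    [1, 0, 2, 4, 0],
    [1, 0, 2, 4, 0],
    [1, 0, 2, 4, 6],
    [1, 0, 2, 4, 12],
    [1, 0, 2, 4, 18],
    [1, 0, 2, 4, 24],
  ],
)

```text
time: 13.2
tool_pos: [588.7, -19.5, 135.0]
tcp_rot: [3.139, -0.103, -0.164]
contact_force: [1.8, 4.1, -4.0]
grip_width: 51.1
```

```bash
python3 -c "
from h import *
print(tau());chk(11,6);print(tau())"
```

```text
('TAU', 0.012)
t 13.2 q [-0.161  0.488  1.569 -0.004  0.981  1.576] tool z [ 0.101 -0.02  -0.995] spin from clamp y 169.8 pos [588.7 -19.5 135. ] w 51.1 F [ 1.8  4.1 -4. ] M [ 1.126 -0.207  0.382] M.a -0.323
scene (8, array([1.4, 2.3]), 'dirC', 58.9, 'axis', -10.3, 'pts', array([-3.2,  3.8]), array([6. , 0.9])) (58, array([22.2, 23.5, 24.1, 24.6, 25.4]), 'door', 168, array([11.9, 12.9, 13.8]))
side (8, array([-13.7, -11.7]), 'dirC', -139.5, 'axis', -120.4, 'pts', array([-11. ,  -8.3]), array([-14.6, -15.1])) (152, array([21.2, 22.3, 23.2, 24. , 25.3]), 'door', 425, array([10.7, 12.1, 13.5]))
t 13.3 q [-0.161  0.489  1.568 -0.004  0.981  1.573] tool z [ 0.101 -0.02  -0.995] spin from clamp y 169.7 pos [588.7 -19.5 135. ] w 50.8 F [ 1.6  4.5 -2.9] M [ 1.173 -0.059  0.33 ] M.a -0.363
('TAU', -0.008)
```

Request:
carry_out(
  motion=[
    [1, 0, 0, 0, 6],
    [1, 0, 0, 0, 12],
    [1, 0, 0, 0, 18],
    [1, 0, 0, 0, 22],
  ],
)

```text
time: 13.8
tool_pos: [589.3, -18.9, 134.8]
tcp_rot: [-3.104, -0.097, -0.547]
contact_force: [1.3, 3.2, -2.0]
grip_width: 49.4
```

```bash
python3 -c "
from h import *
print(tau());chk(12,7);print(tau())"
```

```text
('TAU', -0.038)
t 13.8 q [-0.161  0.489  1.568 -0.002  0.98   1.956] tool z [ 0.102 -0.019 -0.995] spin from clamp y -168.4 pos [589.3 -18.9 134.8] w 49.4 F [ 1.3  3.2 -2. ] M [ 1.653 -0.49   0.818] M.a -0.297
scene (4, array([-18.2,  -9. ]), 'dirC', -153.6, 'axis', 84.8, 'pts', array([-17. , -11.8]), array([-16.9,  -5.3])) (60, array([20.1, 22.4, 23.3, 23.9, 24.7]), 'door', 168, array([11.8, 12.8, 13.8]))
side 0 (156, array([20.5, 21.6, 22.4, 23.2, 24.5]), 'door', 423, array([10.6, 12. , 13.4]))
t 13.9 q [-0.161  0.489  1.568 -0.003  0.98   1.955] tool z [ 0.102 -0.019 -0.995] spin from clamp y -168.4 pos [589.2 -18.9 134.8] w 49.6 F [ 2.4  5.  -3.3] M [ 1.669 -0.799  0.866] M.a -0.325
('TAU', 0.083)
```

Request:
carry_out(
  motion=[
    [1, 0, 0, 0, 6],
    [1, 0, 0, 0, 12],
    [1, 0, 0, 0, 18],
    [1, 0, 0, 0, 20],
  ],
)

```text
time: 14.4
tool_pos: [589.7, -18.3, 135.4]
tcp_rot: [-3.072, -0.08, -0.893]
contact_force: [-0.8, 5.1, 1.1]
grip_width: 51.9
```

```bash
python3 -c "
from h import *
print(tau());chk(13,8);print(tau())"
```

```text
('TAU', -0.072)
t 14.4 q [-1.600e-01  4.880e-01  1.568e+00 -2.000e-03  9.800e-01  2.302e+00] tool z [ 0.104 -0.018 -0.994] spin from clamp y -148.6 pos [589.7 -18.3 135.4] w 51.9 F [-0.8  5.1  1.1] M [ 1.9   -0.91   0.941] M.a -0.406
scene 0 (62, array([20. , 21.8, 22.2, 22.7, 23.3]), 'door', 168, array([11.7, 12.8, 13.7]))
side 0 (159, array([19.5, 20.4, 21.2, 22. , 23.2]), 'door', 430, array([10.6, 12. , 13.5]))
t 14.5 q [-1.600e-01  4.880e-01  1.568e+00 -2.000e-03  9.800e-01  2.301e+00] tool z [ 0.104 -0.018 -0.994] spin from clamp y -148.6 pos [589.7 -18.4 135.4] w 51.5 F [-1.5  4.9  1.9] M [ 1.896 -0.845  0.895] M.a -0.43
('TAU', -0.125)
```

Request:
carry_out(
  motion=[
    [0.2, 0, 0, 0, 0],
    [0.2, 0, 0, 0, 0],
    [0.2, 0, 0, 0, -10],
    [0.2, 0, 0, 0, -20],
    [0.2, 0, 0, 0, -30],
    [0.2, 0, 0, 0, -40],
    [0.2, 0, 0, 0, -50],
    [0.2, 0, 0, 0, -60],
    [0.2, 0, 0, 0, -66],
    [0.2, 0, 0, 0, -66],
  ],
)

```text
time: 15.75
tool_pos: [589.7, -18.9, 135.4]
tcp_rot: [3.097, -0.095, 0.264]
contact_force: [-0.6, 0.1, -0.0]
grip_width: 73.7
```

```bash
python3 - <<'E'
from h import *
o,T=st()
chk(14,8.8); print(rel(cen0-9.6*a+19*T[:,2]))
I=[cv2.imread(f'pics/{n}.png') for n in('side0','side10','side14')]
cv2.imwrite('pics/m14.png',np.hstack([cv2.resize(i[185:235,290:355],(266,300),interpolation=cv2.INTER_CUBIC) for i in I]))
E
```

```text
t 15.75 q [-0.161  0.488  1.568 -0.002  0.98   1.15 ] tool z [ 0.104 -0.019 -0.994] spin from clamp y 145.5 pos [589.7 -18.9 135.4] w 73.7 F [-0.6  0.1 -0. ] M [ 0.039  0.169 -0.022] M.a -0.007
scene (16, array([-3.8,  0.3]), 'dirC', 175.4, 'axis', 13.3, 'pts', array([-13.1,  -1.4]), array([4.1, 0.8])) (63, array([20.5, 21.7, 22.4, 22.7, 23.1]), 'door', 167, array([11.8, 12.9, 13.8]))
side (30, array([-7.4,  1.5]), 'dirC', 168.7, 'axis', -168.7, 'pts', array([2.8, 1.8]), array([-20.8,  -1.5])) (160, array([19.3, 20.6, 21.3, 22.2, 23.4]), 'door', 426, array([10.7, 12.1, 13.6]))
t 15.85 q [-0.161  0.488  1.568 -0.002  0.98   1.151] tool z [ 0.104 -0.018 -0.994] spin from clamp y 145.5 pos [589.7 -18.7 135.4] w 73.3 F [-0.   0.   0.1] M [0.032 0.208 0.023] M.a 0.042
[0.7 2.4 2.4]
```

View pics/m14.png

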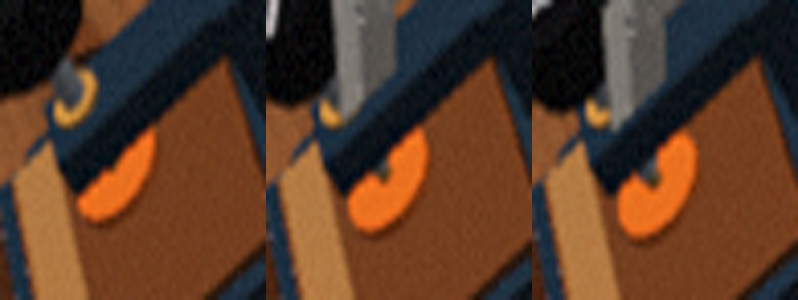

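Request:
carry_out(
  motion=[
    [0.2, 0, 2, 2, 0],
    [1, 0, 2, 2, 0],
    [1, 0, 2, 2, 0],
    [1, 0, 2, 2, 0],
    [1, 0, 2, 2, 6],
    [1, 0, 2, 2, 12],
    [1, 0, 2, 2, 12],
  ],
)

```text
time: 16.73
tool_pos: [590.0, -20.6, 133.5]
tcp_rot: [3.118, -0.102, 0.053]
contact_force: [-3.3, 1.7, 1.3]
grip_width: 51.7
```

```bash
cat >> h.py <<'E'
def feel(i,down,N=4):
    Ms=[];Fs=[];tq=[];pz=[]
    for k in range(N):
        c=snap('side',f'f{i}_{k}'); pz.append(pad(c)[1][2]); o,T=st()
        r=0.15*T[:,2]; Ms.append(o['moment']);Fs.append(o['contact_force']); tq.append(o['tau'][5])
    M=np.mean(Ms,0)-np.array([.04,.18,0]);F=np.mean(Fs,0); t=(M-np.cross(r,F))
    print('TAU',round(float(t@a),3),'perp',(R@t).round(2),'F',F.round(1),'M',M.round(2),'j6',round(np.mean(tq),3),'padz',np.round(pz,1),'mark',mark(c,down)); rep()
E
python3 -c "
from h import *
feel(15,8.8)"
```

```text
TAU -0.027 perp [-0.61 -0.16 -0.03] F [-3.   1.8  1.7] M [-0.25  0.43 -0.35] j6 -0.236 padz [20.9 20.8 20.7 20.8] mark (18, array([-12.2,   1.4]), 'dirC', 173.4, 'axis', 175.3, 'pts', array([-2.8, -3. ]), array([-22.7,   0.5]))
t 16.925 q [-0.164  0.492  1.568 -0.002  0.977  1.356] tool z [ 0.103 -0.018 -0.995] spin from clamp y 157.5 pos [590.1 -20.6 133.4] w 52.0 F [-3.2  1.9  2.7] M [-0.172  0.704 -0.313] M.a -0.033
```

Request:
carry_out(
  motion=[
    [1, 0, 0, 0, 6],
    [1, 0, 0, 0, 12],
    [1, 0, 0, 0, 12],
  ],
)

```text
time: 17.3
tool_pos: [590.1, -20.7, 133.2]
tcp_rot: [3.139, -0.105, -0.156]
contact_force: [-0.7, 1.8, -1.0]
grip_width: 50.3
```

```bash
python3 -c "
from h import *
feel(16,9)"
```

```text
TAU -0.062 perp [-0.55 -0.11 -0.06] F [-0.   1.5 -2.6] M [-0.2   0.08 -0.34] j6 -0.261 padz [20.2 20.4 20.3 20.1] mark (8, array([-18.5,   3.8]), 'dirC', 168.2, 'axis', 160.6, 'pts', array([-13.5,   1.6]), array([-21.7,   6.8]))
t 17.5 q [-0.164  0.492  1.568 -0.002  0.977  1.564] tool z [ 0.103 -0.018 -0.995] spin from clamp y 169.4 pos [590.1 -20.7 133.2] w 50.3 F [ 0.1  1.3 -3.2] M [-0.166  0.202 -0.31 ] M.a -0.129
```

Request:
carry_out(
  motion=[
    [1, 0, 0, 0, 6],
    [1, 0, 0, 0, 12],
    [1, 0, 0, 0, 12],
  ],
)

```text
time: 17.88
tool_pos: [590.4, -20.2, 133.0]
tcp_rot: [-3.121, -0.103, -0.364]
contact_force: [1.7, 3.5, -3.5]
grip_width: 49.8
```

```bash
python3 -c "
from h import *
feel(17,9.5)"
```

```text
TAU -0.045 perp [ 0.36 -0.1  -0.04] F [ 2.8  4.5 -4.7] M [ 0.95 -0.54  0.24] j6 0.187 padz [19.7 19.7 19.9 19.7] mark 0
t 18.075 q [-1.640e-01  4.920e-01  1.568e+00 -1.000e-03  9.760e-01  1.771e+00] tool z [ 0.103 -0.018 -0.994] spin from clamp y -178.8 pos [590.4 -20.2 133.1] w 49.5 F [ 2.6  3.7 -4.9] M [ 1.113 -0.38   0.286] M.a -0.428
```

Request:
carry_out(
  motion=[
    [1, 0, 0, 0, 6],
    [1, 0, 0, 0, 12],
    [1, 0, 0, 0, 12],
  ],
)

```text
time: 18.45
tool_pos: [590.6, -19.4, 133.3]
tcp_rot: [-3.099, -0.097, -0.572]
contact_force: [0.9, 5.7, -2.8]
grip_width: 49.9
```

```bash
python3 -c "
from h import *
feel(18,9)"
```

```text
TAU 0.043 perp [ 1.52 -0.28  0.04] F [ 0.2  5.3 -2.1] M [ 1.86 -0.67  0.98] j6 0.81 padz [19.4 19.5 19.5 19.5] mark 0
t 18.65 q [-1.630e-01  4.920e-01  1.568e+00  1.000e-03  9.760e-01  1.976e+00] tool z [ 0.104 -0.016 -0.994] spin from clamp y -167.0 pos [590.6 -19.4 133.3] w 49.7 F [-0.2  5.4 -2.2] M [ 1.955 -0.477  0.928] M.a -0.364
```

Request:
carry_out(
  motion=[
    [1, 0, 0, 0, 6],
    [1, 0, 0, 0, 12],
    [1, 0, 0, 0, 12],
  ],
)

```text
time: 19.02
tool_pos: [590.7, -19.0, 133.8]
tcp_rot: [-3.08, -0.086, -0.777]
contact_force: [-1.9, 4.2, 1.9]
grip_width: 51.2
```

```bash
python3 -c "
from h import *
feel(19,9.5)"
```

```text
TAU 0.064 perp [ 1.67 -0.43  0.06] F [-2.7  4.1  1.7] M [ 1.74 -0.48  1.06] j6 0.874 padz [19.3 19.1 19.2 19.2] mark 0
t 19.225 q [-1.620e-01  4.910e-01  1.568e+00  1.000e-03  9.760e-01  2.182e+00] tool z [ 0.105 -0.016 -0.994] spin from clamp y -155.2 pos [590.7 -19.  133.8] w 51.0 F [-3.1  4.2  0.5] M [ 1.826 -0.304  1.015] M.a -0.191
```

Request:
carry_out(
  motion=[
    [0.2, 0, 0, 0, 0],
    [0.2, 0, 0, 0, 0],
    [0.2, 0, 0, 0, -10],
    [0.2, 0, 0, 0, -20],
    [0.2, 0, 0, 0, -30],
    [0.2, 0, 0, 0, -40],
    [0.2, 0, 0, 0, -50],
    [0.2, 0, 0, 0, -60],
    [0.2, 0, 0, 0, -60],
  ],
)

```text
time: 20.35
tool_pos: [590.8, -19.5, 133.8]
tcp_rot: [3.097, -0.097, 0.274]
contact_force: [0.3, -0.3, -0.1]
grip_width: 73.3
```

```bash
python3 - <<'E'
from h import *
o,T=st()
feel(20,10.7); print(mark(snap('scene','scene20'),10.7),mark(snap('wrist','wrist20'),10.7),rel(cen0-11*a+19*T[:,2]))
I=[cv2.imread(f'pics/{n}.png') for n in('side14','f20_0')]
cv2.imwrite('pics/m20.png',np.hstack([cv2.resize(i[165:235,275:355],(343,300),interpolation=cv2.INTER_CUBIC) for i in I]))
E
```

```text
TAU 0.006 perp [-0.02  0.    0.01] F [0.1 0.2 0.5] M [ 0.01 -0.01 -0.01] j6 -0.092 padz [19.2 19.2 19.4 19.1] mark (29, array([-6.1,  5. ]), 'dirC', 141.1, 'axis', 143.5, 'pts', array([3.4, 0. ]), array([-16.7,  14.6]))
t 20.55 q [-1.630e-01  4.910e-01  1.568e+00  1.000e-03  9.760e-01  1.137e+00] tool z [ 0.105 -0.016 -0.994] spin from clamp y 144.9 pos [590.7 -19.2 133.8] w 73.4 F [ 0.3 -0.   0.3] M [0.018 0.123 0.012] M.a 0.024
(34, array([-8.3,  3.8]), 'dirC', 155.4, 'axis', -28.7, 'pts', array([-22.2,   8.5]), array([ 2.7, -3.5])) (484, array([-7.4,  0.8]), 'dirC', 173.5, 'axis', -40.7, 'pts', array([-18.7,  12.8]), array([ 3.6, -5.9])) [0.5 2.2 2. ]
```

View pics/m20.png

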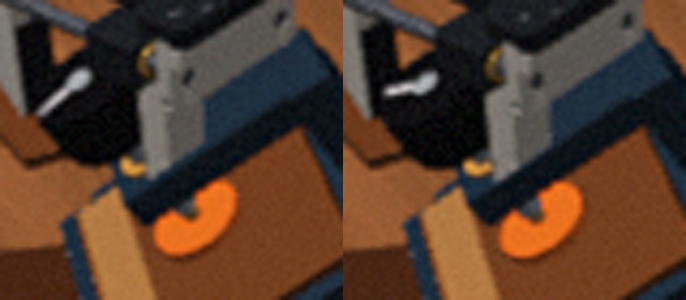

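Request:
carry_out(
  motion=[
    [0.2, 0, 2, 2, 0],
    [1, 0, 2, 2, 0],
    [1, 0, 2, 2, 0],
    [1, 0, 2, 2, 0],
    [1, 0, 2, 2, 6],
    [1, 0, 2, 2, 12],
    [1, 0, 2, 2, 12],
  ],
)

```text
time: 21.52
tool_pos: [591.1, -21.4, 132.2]
tcp_rot: [3.118, -0.103, 0.064]
contact_force: [-4.4, 1.0, 3.9]
grip_width: 51.5
```

```bash
python3 -c "
from h import *
feel(21,11)"
```

```text
TAU -0.002 perp [-1.53 -0.45 -0.  ] F [-4.5  0.1  5. ] M [-1.33  0.59 -0.87] j6 -0.66 padz [18.9 19.  19.  19. ] mark (16, array([-9.3,  7.8]), 'dirC', 140.0, 'axis', -54.4, 'pts', array([-16.9,  15.1]), array([-4.2, -2.3]))
t 21.725 q [-1.660e-01  4.940e-01  1.568e+00  1.000e-03  9.740e-01  1.341e+00] tool z [ 0.104 -0.017 -0.994] spin from clamp y 156.8 pos [591.2 -21.4 132.2] w 51.9 F [-5.1  0.1  5.7] M [-1.269  0.797 -0.909] M.a 0.076
```

Request:
carry_out(
  motion=[
    [1, 0, 0, 0, 6],
    [1, 0, 0, 0, 12],
    [1, 0, 0, 0, 12],
  ],
)

```text
time: 22.1
tool_pos: [591.3, -20.5, 131.9]
tcp_rot: [3.141, -0.106, -0.143]
contact_force: [-0.9, 3.7, 0.9]
grip_width: 51.6
```

```bash
python3 -c "
from h import *
feel(22,11)"
```

```text
TAU 0.224 perp [ 0.5  -0.03  0.22] F [-0.2  5.2  0.3] M [ 1.03 -0.1   0.55] j6 0.447 padz [19.1 19.2 19.  19. ] mark 0
t 22.3 q [-0.165  0.495  1.568  0.003  0.973  1.547] tool z [ 0.104 -0.015 -0.994] spin from clamp y 168.6 pos [591.2 -20.4 132. ] w 51.4 F [0.1 4.9 0.3] M [1.089 0.081 0.544] M.a -0.115
```

Request:
carry_out(
  motion=[
    [1, 0, 0, 0, 6],
    [1, 0, 0, 0, 12],
    [1, 0, 0, 0, 12],
  ],
)

```text
time: 22.68
tool_pos: [591.8, -20.5, 131.5]
tcp_rot: [-3.12, -0.104, -0.35]
contact_force: [2.0, 2.2, -5.1]
grip_width: 50.1
```

```bash
python3 -c "
from h import *
feel(23,11)"
```

```text
TAU 0.202 perp [ 0.47 -0.17  0.2 ] F [ 4.5  2.  -6.3] M [ 0.51 -0.82  0.47] j6 0.438 padz [19.  18.9 19.  18.9] mark 0
t 22.875 q [-0.165  0.496  1.568  0.003  0.972  1.754] tool z [ 0.105 -0.015 -0.994] spin from clamp y -179.5 pos [591.7 -20.5 131.6] w 50.2 F [ 5.9  2.4 -7.4] M [ 0.56  -0.684  0.495] M.a -0.019
```

Request:
carry_out(
  motion=[
    [0.2, 0, 0, 0, 0],
    [0.2, 0, 0, 0, 0],
    [0.2, 0, 0, 0, -10],
    [0.2, 0, 0, 0, -20],
    [0.2, 0, 0, 0, -30],
    [0.2, 0, 0, 0, -34],
    [0.2, 0, 0, 0, -34],
  ],
)

```text
time: 23.75
tool_pos: [591.7, -20.7, 131.9]
tcp_rot: [3.101, -0.099, 0.245]
contact_force: [0.6, 0.3, 0.0]
grip_width: 73.3
```

```bash
python3 - <<'E'
from h import *
o,T=st()
for d in (11,12): feel(24,d,2)
for d in (11,12): print(mark(snap('scene','scene24'),d),mark(snap('wrist','wrist24'),d))
print(rel(cen0-12*a+19*T[:,2]))
I=[cv2.imread(f'pics/{n}.png') for n in('f20_0','f24_0')]
cv2.imwrite('pics/m24.png',np.hstack([cv2.resize(i[165:235,275:355],(343,300),interpolation=cv2.INTER_CUBIC) for i in I]))
E
```

```text
TAU -0.052 perp [ 0.12  0.08 -0.05] F [ 0.1 -1.   0.4] M [-0.    0.02  0.01] j6 -0.081 padz [19. 19.] mark (27, array([-4.7,  5.3]), 'dirC', 131.6, 'axis', -55.4, 'pts', array([-14.3,  16. ]), array([ 2.7, -2.4]))
t 23.85 q [-0.166  0.495  1.568  0.003  0.972  1.162] tool z [ 0.105 -0.015 -0.994] spin from clamp y 146.6 pos [591.7 -20.6 131.8] w 73.5 F [-0.3 -0.9 -0.2] M [0.026 0.208 0.034] M.a 0.054
TAU -0.061 perp [ 0.09 -0.03 -0.06] F [-0.4 -0.5 -0. ] M [ 0.01 -0.01 -0.01] j6 0.013 padz [19.  19.1] mark (25, array([-5.1,  6.7]), 'dirC', 127.4, 'axis', -55.1, 'pts', array([-14.7,  17.7]), array([ 2.3, -0.8]))
t 23.95 q [-0.165  0.495  1.568  0.003  0.972  1.162] tool z [ 0.105 -0.015 -0.994] spin from clamp y 146.6 pos [591.7 -20.6 131.6] w 73.1 F [-0.3 -1.1 -0.2] M [ 0.04   0.178 -0.006] M.a 0.007
(35, array([-5.3,  7.1]), 'dirC', 126.4, 'axis', -50.4, 'pts', array([-13.1,  18.1]), array([ 2.1, -3.7])) (377, array([-2.1, -1.2]), 'dirC', -150.2, 'axis', -50.0, 'pts', array([-10.8,  10. ]), array([ 4.8, -5.3]))
(34, array([-7.6,  6.2]), 'dirC', 140.7, 'axis', -48.9, 'pts', array([-15.5,  17.5]), array([-0.3, -4.4])) (381, array([-3.6, -1.6]), 'dirC', -155.6, 'axis', -50.2, 'pts', array([-12.3,   9.8]), array([ 3.5, -5.7]))
[0.5 0.9 0.5]
```

View pics/m24.png

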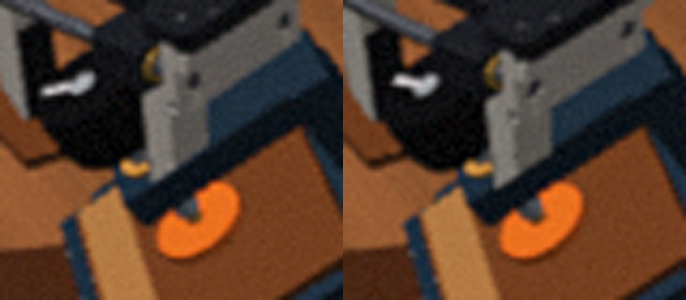

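Mark now about −232° (first stiffness near −206°), and the pad has stopped descending. That is about 26° past contact, so roughly 20° of knob turn remains.

Request:
carry_out(
  motion=[
    [0.2, 0, 1, 1, 0],
    [1, 0, 1, 1, 0],
    [1, 0, 1, 1, 0],
    [1, 0, 1, 1, 0],
    [1, 0, 1, 1, 6],
    [1, 0, 1, 1, 12],
    [1, 0, 1, 1, 18],
    [1, 0, 1, 1, 24],
    [1, 0, 1, 1, 24],
  ],
)

```text
time: 25.28
tool_pos: [592.0, -20.7, 130.6]
tcp_rot: [-3.138, -0.106, -0.174]
contact_force: [-0.6, 5.3, 0.6]
grip_width: 51.0
```

```bash
python3 -c "
from h import *
feel(25,12)"
```

```text
TAU 0.254 perp [ 0.35 -0.14  0.25] F [-0.4  5.7  0.3] M [ 0.94 -0.13  0.5 ] j6 0.456 padz [19.  19.2 19.2 19.1] mark 0
t 25.475 q [-0.166  0.497  1.568  0.004  0.97   1.575] tool z [ 0.105 -0.014 -0.994] spin from clamp y 170.4 pos [592.  -20.7 130.6] w 50.9 F [ 0.1  6.2 -0.2] M [1.036 0.066 0.456] M.a -0.162
```

Request:
carry_out(
  motion=[
    [1, 0, 0, 0, 6],
    [1, 0, 0, 0, 12],
    [1, 0, 0, 0, 17],
    [1, 0, 0, 0, 17],
  ],
)

```text
time: 25.98
tool_pos: [592.2, -20.4, 130.3]
tcp_rot: [-3.106, -0.1, -0.468]
contact_force: [2.2, 4.4, -2.7]
grip_width: 49.8
```

```bash
python3 -c "
from h import *
feel(26,12)"
```

```text
TAU 0.242 perp [ 1.01 -0.05  0.24] F [ 2.6  4.1 -3.6] M [ 1.25 -0.61  0.84] j6 0.71 padz [18.7 18.9 18.7 18.7] mark 0
t 26.175 q [-0.166  0.498  1.568  0.005  0.97   1.87 ] tool z [ 0.105 -0.014 -0.994] spin from clamp y -172.8 pos [592.2 -20.4 130.3] w 49.2 F [ 3.1  4.  -3.8] M [ 1.328 -0.477  0.89 ] M.a -0.062
```

Request:
carry_out(
  motion=[
    [0.2, 0, 0, 0, 0],
    [0.2, 0, 0, 0, 0],
    [0.2, 0, 0, 0, -10],
    [0.2, 0, 0, 0, -20],
    [0.2, 0, 0, 0, -30],
    [0.2, 0, 0, 0, -40],
    [0.2, 0, 0, 0, -40],
  ],
)

```text
time: 27.05
tool_pos: [592.2, -20.8, 130.5]
tcp_rot: [3.104, -0.1, 0.231]
contact_force: [-0.6, 0.3, 0.2]
grip_width: 73.3
```

```bash
python3 - <<'E'
from h import *
o,T=st()
feel(27,12,2)
print(mark(snap('scene','scene27'),12),mark(snap('wrist','wrist27'),12))
print(rel(cen0-12.5*a+19*T[:,2]))
I=[cv2.imread(f'pics/{n}.png') for n in('f24_0','f27_0')]
cv2.imwrite('pics/m27.png',np.hstack([cv2.resize(i[165:235,275:355],(343,300),interpolation=cv2.INTER_CUBIC) for i in I]))
E
```

```text
TAU 0.02 perp [-0.04 -0.01  0.02] F [-0.   0.2 -0.5] M [-0.02  0.02 -0.  ] j6 -0.204 padz [18.8 18.9] mark (28, array([-2.9,  5.1]), 'dirC', 120.1, 'axis', -77.7, 'pts', array([-5.2, 18.5]), array([-0.8, -4.7]))
t 27.15 q [-0.166  0.497  1.568  0.005  0.97   1.175] tool z [ 0.105 -0.014 -0.994] spin from clamp y 147.4 pos [592.2 -20.7 130.5] w 73.4 F [ 0.3 -0.3 -0.4] M [ 0.046  0.239 -0.007] M.a 0.015
(34, array([-2. ,  8.5]), 'dirC', 103.2, 'axis', 103.1, 'pts', array([-0.3, -4.4]), array([-7.6, 22.4])) (329, array([-1. , -2.3]), 'dirC', -113.2, 'axis', -37.9, 'pts', array([-3.9,  4.9]), array([ 5.5, -4.7]))
[ 0.4  0.8 -0.3]
```

View pics/m27.png

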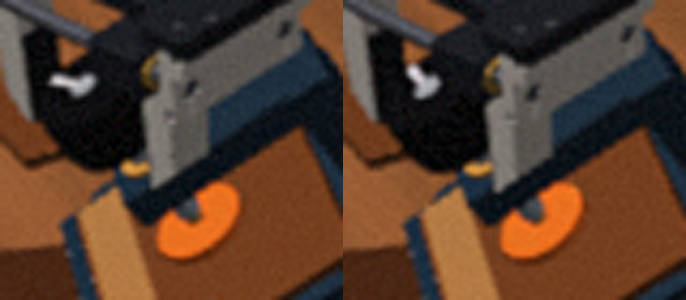

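The mark now reads −257° in both the side and scene views, about 50° past first stiffness. The torque is about 0.25–0.3 N m. I'll open fully and withdraw straight up.

Request:
carry_out(
  motion=[
    [0, 0, 0, 0, 0],
    [0, 0, 0, 0, 0],
    [0, 0, 0, -40, 0],
    [0, 0, 0, -90, 0],
    [0, 0, 0, -150, 0],
    [0, 0, 0, -150, 0],
  ],
)

```text
time: 28.0
tool_pos: [578.4, -18.7, 285.3]
tcp_rot: [3.1, -0.11, 0.23]
contact_force: [-0.9, -0.7, -0.7]
grip_width: 91.3
```

```bash
python3 - <<'E'
from h import *
chk(30,12.5); rep()
for n in ('wrist',): print(mark(snap('wrist','wrist30'),12.5))
cv2.imwrite('pics/m30.png',np.hstack([cv2.resize(cv2.imread(f'pics/{n}30.png'),(400,300)) for n in('scene','side')]))
A=dict(np.load('pics/side0.npz'));B=dict(np.load('pics/side30.npz'))
for c in(A,B):
    Q=(cloud(c)-bed2)@R.T; h=cv2.cvtColor(c['color'],cv2.COLOR_RGB2HSV)
    m=(abs(Q[...,2]-12)<4)&(h[...,0]<15)&(h[...,2]<190)&(abs(Q[...,0])<80)&(abs(Q[...,1])<90)
    print(np.percentile(Q[m][:,:2],[2,98],axis=0).round(1).tolist())
E
```

```text
t 28.0 q [-0.167  0.336  1.376  0.004  1.312  1.175] tool z [ 0.116 -0.016 -0.993] spin from clamp y 147.4 pos [578.4 -18.7 285.3] w 91.3 F [-0.9 -0.7 -0.7] M [ 0.033  0.147 -0.053] M.a -0.034
scene (39, array([-3.6,  7.2]), 'dirC', 116.7, 'axis', 99.4, 'pts', array([-1.4, -4.8]), array([-8.8, 22.1])) (68, array([17.6, 19.1, 19.6, 20.3, 21. ]), 'door', 169, array([11.8, 12.7, 13.8]))
side (27, array([-3.3,  6.1]), 'dirC', 118.4, 'axis', -79.0, 'pts', array([-5.4, 19.3]), array([-0.9, -3.9])) (164, array([17.1, 18.1, 18.8, 19.6, 20.6]), 'door', 438, array([10.4, 11.9, 13.3]))
t 28.1 q [-0.167  0.341  1.383  0.004  1.31   1.175] tool z [ 0.106 -0.014 -0.994] spin from clamp y 147.4 pos [576.3 -18.5 279.9] w 91.9 F [-0.5 -0.4 -0.9] M [ 0.094  0.126 -0.003] M.a -0.029
t 28.1 q [-0.167  0.341  1.383  0.004  1.31   1.175] tool z [ 0.106 -0.014 -0.994] spin from clamp y 147.4 pos [576.3 -18.5 279.9] w 91.9 F [-0.5 -0.4 -0.9] M [ 0.094  0.126 -0.003] M.a -0.029
(246, array([-2. ,  4.5]), 'dirC', 114.4, 'axis', -77.0, 'pts', array([-5.6, 21. ]), array([ 1.1, -7.5]))
[[-60.6, -70.0], [55.6, 49.9]]
[[-61.0, -70.4], [55.6, 49.5]]
```

View pics/m30.png

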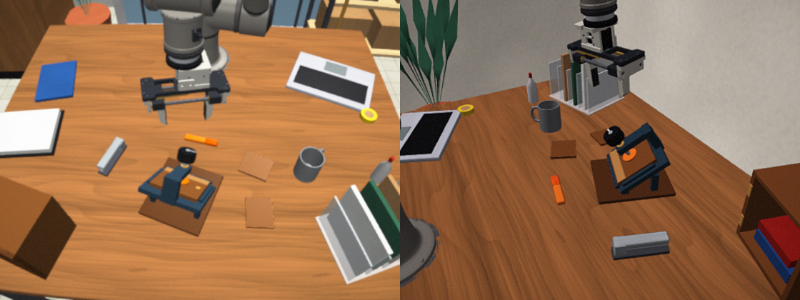

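The gripper is clear, the door hasn't moved (edges within 0.4 mm), and the mug (310,163), stapler (111,156) and highlighter (200,140) are where they were. Handing in.

```bash
python3 -c "
from h import *
print(bot.close_job())"
```

```text
the job is handed in; nothing more can be done
None
```

The clamp is tightened, the knob is released and the job is handed in at about 28 s of the 72 s. I got no verdict and never measured the pad force, so 30 N is my estimate.

**What I did:** The moves have no tilt, so I gripped the knob from almost straight above, with the jaws across the clamp, and turned it in short strokes. I re-gripped between strokes.

**Where it went stiff:** The torque rose and the pad stopped going down at about 203–210° of knob turn (about 3.6 rad). I then went on to about 258° in all, which is 48–56° past that point against the 45° asked. That puts the pad force at roughly 30 N, with about 27–33 N if I misjudged the contact point.

**Last checks:**
- **Knob:** the white mark read −257 to −261° in all three views once I had let go.
- **Torque:** it was about 0.25–0.3 N m on the last stroke.
- **Door:** its edges were within 0.4 mm of where they started.
- **Other things:** the mug, stapler and highlighter look unmoved in the pictures; I did not measure them.
- **Gripper:** it was clear of everything.

**What disagreed or could count against it:**
- **Joint 3 range:** early on I tried to tilt the tool by pushing past the arm's reach. Joint 3 then read 0.037 rad against its 0.04 limit, so it may count as a range violation. I stopped there.
- **Torque reading:** single readings were noisy by about 0.05 N m, so I relied on averages together with the pad height and the mark.
- **Mark readings:** just after contact the three views differed by up to 12°.

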